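# Set the hem gauge to its mark

## Task

On the tailor's gauge board, flip the hinged scale leaf right over by its black bar so that it lies flat with its white scale face up. Then squeeze the green lock button into the gauge arm's head, and with the lock held released draw the arm out until its yellow pointer stands against the middle of the red mark on the scale. Finish holding it there with the button squeezed in; never force the arm while it is locked, and leave the thread cone, jar and chalk box where they are.

Things in the scene. Friction and masses are not known exactly. Their poses are not given: they have to be found in the camera images.
- station: Fixed grey gauge board, 240 (x) by 420 (y) by 12 mm thick, on the table, turned by up to 0.22 rad; origin at the centre of its underside. The whole mechanism is on it: the leaf's hinge line runs along the board's x; the gauge arm slides out along the board's +y, at board x = +70 mm.
- leaf_hinge (a point): Fixed point on the leaf's hinge line, level with the middle of the bar: 45 mm above the table, at board x = -35 mm, y = 0. Axes as the board's.
- leaf (a joint): Angle of the scale leaf: 0 flat on the board's -y side, blue face up; 1.57 upright; 3.14 flat on the +y side on its rubber rests, white scale face up. Starts at 0 to 0.25. The leaf is a 0.12 kg plate, 140 mm along the hinge, its far edge 110 mm from the hinge line, 4 mm thick. A stiff hinge (about 0.17 N m): it stays where it is left.
- leaf_handle (a point): Middle of the leaf's black round bar, 10 mm thick, parallel to the hinge line, 160 mm from it, in the leaf's plane (45 mm above the table when flat). 80 mm clear between its stems, 45 mm gap to the leaf's edge: take it from above, opened to about 40 mm, fingers closing across the board's y; the bar can turn in the grip as it is carried round the hinge. Axes turn with the leaf.
- red_mark (a point): Red mark, 8 mm wide along the scale, 30 mm long, on the leaf's white face (underneath until flipped) at the edge facing the gauge arm; the point is its middle at that edge. Fixed on the leaf, but 50 to 100 mm from the hinge line, differing each time; after the flip at board y = +50 to +100 mm. Its y axis runs along the scale, towards the hinge.
- pointer_tip (a point): Tip of the yellow pointer under the gauge arm's head; it points to board -x, 1 mm short of the leaf's edge, level with the flat leaf's upper face, and moves with the head (same board y as the head's middle).
- gauge_head (a point): Middle of what is squeezed: the arm's black head, 36 (board x) by 40 (y) by 50 mm high, its middle 80 mm above the table. The green button stands 6 mm proud of its +x side: squeeze from above across the board's x, 42 mm (38 with the button in). The point is midway between the head's -x face and the pressed button's face. The head slides on a bar out of a blue 24 mm tube.
- gauge_arm (a joint): How far the gauge arm is drawn out, 0 to 0.125 m along the board's +y. Starts at 0 to 0.025; at 0 the pointer is level with the hinge line. Unlocked it moves with about 0.6 N of friction against a return spring of 1 to 2.5 N. Locked it stays anywhere and resists some 30 N.
- lock_button (a joint): Travel of the green lock button, 0 (out, arm locked) to 0.004 m (fully in, arm free), pressed towards the board's -x. It springs out when let go: 7 N to start, 10 N fully in. Its face is 26 mm (y) by 32 mm (z), centred on the head.
- cone: Bystander: yellow cone of thread, 62 mm across, 118 mm high, loose on the table; origin under its centre.
- jar: Bystander: glass jar with a white cap, 64 mm across, 85 mm high, loose on the table; origin under its centre.
- chalkbox: Bystander: small cardboard chalk box, 70 by 50 by 22 mm, loose on the table; origin under its centre.

How it is judged:
By the outcome, as a careful person would: the job done as asked, in the order asked, and still so for the second after the job is handed in, while the arm keeps its last pose, push and grip.
It also fails if it takes over 58 s, if anything falls off the work surface, if the arm or the gripper's body presses on something with over 40 N, if the wrist force passes 120 N, or if a joint passes its speed limit or range.

## Robot

A 6-joint arm with a two-finger parallel gripper is mounted at the origin on the work surface. World frame = base frame: x ahead of the robot, y to its left, z up, the work surface at z = 0. Lengths are in m, angles in rad, forces in N, time in s.
With the tool pointing down it reaches from about 0.35 to 0.975 m from the base axis. Payload 4.9 kg.
Tool frame: the origin (TCP) lies midway between the tips of the shut fingers; the grasp point (between the pads) lies 19 mm behind it; z points along the fingers, y is the line along which they close (so a half turn about z gives the same grasp; the last joint's range is limited). The gripper opens to 85 mm and grips with 20 to 120 N. Pads are 22 mm wide; open, the fingers measure 114 mm over their backs; the gripper's body (76 mm by 85 mm) begins 54 mm behind the grasp point. The pads swing forward as they close: fully open they stand 13 mm farther back than shut.
Start: joints at [-1.301, 0.053, 1.613, -0, 1.476, -0.119], TCP at [0.237, -0.578, 0.231] pointing down, gripper open.
Joint ranges: [-3.01, 3.01], [-1.01, 2.22], [0.06, 2.58], [-1.02, 4.17], [0.09, 2.62], [-3.14, 3.14]. Speed limits (rad/s): [2.57, 2.57, 3.14, 3.14, 3.14, 3.14].

## Interface

Orientations are given as a rotation vector (axis times angle).
In Python, from station import ctrl gives the robot as it stands.
- The arm moves only by the shell command python3 -m handwheel 'ROWS' [FORCE]. ROWS is JSON, a list of rows, each an object with "gripper": the gripper command: -1 is fully open, 1 is shut, values between are in proportion; "offset": the shift along the tool's x, y, z in mm, a list of three; "rotation": the turn, a rotation vector about the tool's x, y, z in rad, a list of three. A call has exactly 8 rows; each row is the pose to reach, as a shift and turn from the pose commanded when the call began, along the tool's axes at that moment; what a row does not reach only later rows make up. A row lasts 1/8 s, in which the tool goes at most 62.5 mm and 10.7 degrees, less where a joint would pass 70% of its speed; a pose out of reach is approached as far as the arm can. A call with a gripper value outside its range is refused whole. The fingers move at their own pace and stop on an object; FORCE is the grip in N (left out, the last holds). Time passes only in rows, so rows that repeat a pose let the fingers close, or fill a call up. It gives the time, the measured TCP pose, the force, the opening and the grip force at its end, in the units of the state.
- ctrl.get_obs(): the state, without advancing time (a new reading comes with each control period).
- ctrl.get_image(name): name is "scene" or "top"; returns a dict with "image" (384x512x3 uint8, red, green, blue), "fovy" (degrees; the focal length in pixels is half the picture's height over the tangent of half this angle, whatever the lens; pixels are square), "cx", "cy" (the principal point, pixels), "xyz" and "attitude" of the camera in the world. Camera axes: x right, y up, looking along -z (the intrinsics and any distortion apply to the point x, -y, -z); pixel columns grow to the right and rows downward; lengths in m; the calibration is good to about 2 mm. A picture is of the moment at which its call begins. There is no depth.
- ctrl.finish_job(): hands the job in; it is judged then, once.
The state is a dict: "t": time; "q": joint angles; "dq": joint speeds; "effort": joint torques, N m; "tool_pos": TCP position; "tool_rot": TCP orientation; "contact_force": force on the tool from outside, world axes, zero at the start; "wrist_torque": the same for the moment, N m; "opening": finger opening in m; "grip_force": force on a finger pad.
Only numpy, scipy, OpenCV 4.12 (cv2) and the standard library are available. Lean on these libraries where they do the work, as an engineer would, in place of code of your own. Each camera call takes 0.05 s, during which the arm holds its last target. There are 200 camera calls.

## Working session

There is one attempt and no reset: what is moved stays moved. The work goes in short steps, Python scripts to look and compute and a shell command to move; the robot and the scene stay as the last step left them, time stands still between calls to the robot, and variables do not carry over. Pictures are saved under pics/ and viewed, at most 10 in all, crops included, and the job is handed in when it is done.

```bash
mkdir -p pics; ls; python3 - <<'E'
from station import ctrl
import cv2
for n in("scene","top"):
    d=ctrl.get_image(n); print(n,{k:v for k,v in d.items() if k!='image'})
    cv2.imwrite(f'pics/{n}0.png',d['image'][:,:,::-1])
print(ctrl.get_obs())
E
```

```text
pics
scene {'fovy': 46.36448833401594, 'cx': 255.404979150587, 'cy': 195.09642516582332, 'xyz': array([1.26807458, 0.53347058, 0.67691773]), 'attitude': array([0.55151478, 1.05802135, 1.9692715 ])}
top {'fovy': 52.837962650820735, 'cx': 258.58316182086855, 'cy': 190.0520647569089, 'xyz': array([0.36993614, 0.03449516, 1.13287998]), 'attitude': array([ 0.11291071, -0.13213495, -1.5811313 ])}
{'t': 0.1, 'q': array([-1.30101217e+00,  5.32843959e-02,  1.61416994e+00, -9.39008101e-06,
        1.47599981e+00, -1.18990250e-01]), 'dq': array([-0.00115597, -0.00188798, -0.00220233,  0.0008915 , -0.00119617,
       -0.0007637 ]), 'effort': array([ 8.13627412e-04, -3.94908285e+01, -3.71359742e+01, -1.33324838e-04,
        3.93962415e-03, -1.52285668e-05]), 'tool_pos': array([ 0.23675988, -0.57780485,  0.23018204]), 'tool_rot': array([-3.08060378e+00, -6.06489698e-01,  2.34754817e-04]), 'contact_force': array([-0.66499881,  0.26528324, -1.31583397]), 'wrist_torque': array([-0.06628797,  0.03684746,  0.01617068]), 'grip_force': 0.0, 'opening': 0.08516580543544831}
```

View pics/top0.png

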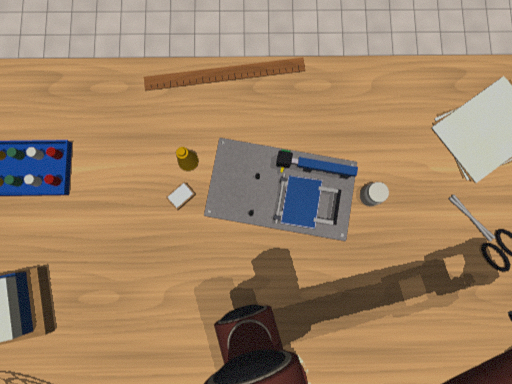

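View pics/scene0.png

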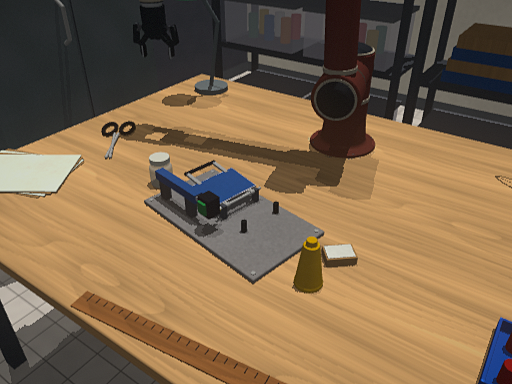

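Top view: board corners near (220,138), (357,162), (346,240), (206,216), with +y to the image's left. The leaf is blue side up, with its bar near (335,207). The head is near (285,158), the cone at (187,158), the jar at (375,193) and the chalk box at (181,196).

```bash
cat > h.py <<'E'
import numpy as np, cv2
from scipy.spatial.transform import Rotation as R
from scipy.optimize import least_squares
from station import ctrl
def f(d): return d['image'].shape[0]/2/np.tan(np.radians(d['fovy']/2))
def proj(d,P):
    c=(np.atleast_2d(P)-d['xyz'])@R.from_rotvec(d['attitude']).as_matrix()
    return np.c_[d['cx']+f(d)*c[:,0]/-c[:,2], d['cy']-f(d)*c[:,1]/-c[:,2]]
def unproj(d,uv,z):
    uv=np.atleast_2d(uv)
    r=np.c_[(uv[:,0]-d['cx'])/f(d),-(uv[:,1]-d['cy'])/f(d),-np.ones(len(uv))]@R.from_rotvec(d['attitude']).as_matrix().T
    return d['xyz']+r*((z-d['xyz'][2])/r[:,2])[:,None]
def crop(d,x0,y0,x1,y1,k,fn):
    cv2.imwrite(fn,cv2.resize(d['image'][y0:y1,x0:x1,::-1],None,fx=k,fy=k,interpolation=cv2.INTER_CUBIC))
E
python3 - <<'E'
from h import *
a=ctrl.get_image('top');b=ctrl.get_image('scene')
crop(a,195,125,365,250,4.7,'pics/t1.png'); crop(b,140,145,330,285,4.2,'pics/s1.png')
print(unproj(a,[[220,138],[357,162],[346,240],[206,216]],.012))
print(unproj(b,[[252,276],[145,203],[323,233]],.012))
E
```

```text
[[ 0.70518133  0.13274472  0.012     ]
 [ 0.62659615 -0.27491504  0.012     ]
 [ 0.39671052 -0.23056556  0.012     ]
 [ 0.47161624  0.17313671  0.012     ]]
[[ 0.70248625  0.12971651  0.012     ]
 [ 0.64076787 -0.2569572   0.012     ]
 [ 0.48667238  0.1841847   0.012     ]]
```

View pics/t1.png

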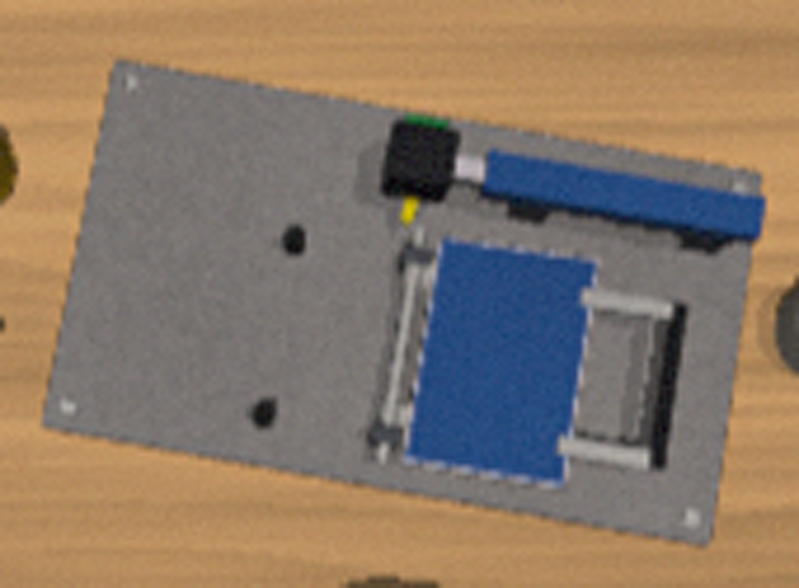

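View pics/s1.png

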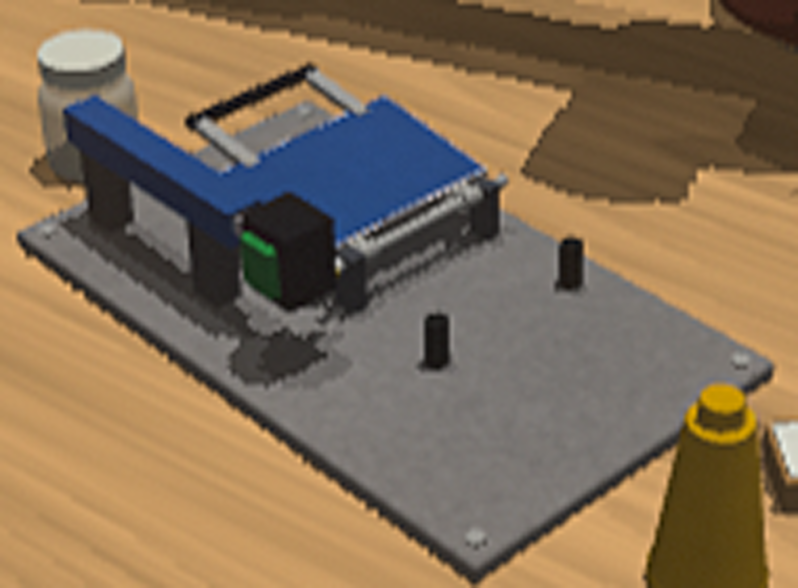

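The crops show the board corners, both bar ends (top crop (677,305) and (658,468)), the head and the yellow pointer tip clearly. I'll fit the whole mechanism to them.

```bash
cat > fit.py <<'E'
from h import *
a=ctrl.get_image('top');b=ctrl.get_image('scene')
T=lambda p:np.array(p)/4.7-.5+.5/4.7+[195,125]; S=lambda p:np.array(p)/4.2-.5+.5/4.2+[140,145]
C=lambda sx,sy:lambda th,d:[sx*.12,sy*.21,.012]
H=lambda s:lambda th,d:[-.035+s*.045,-.16*np.cos(th),.045+.16*np.sin(th)]
ob=[(a,T([116,60]),C(1,1)),(a,T([763,175]),C(1,-1)),(a,T([710,546]),C(-1,-1)),(a,T([44,428]),C(-1,1)),
(b,S([475,571]),C(1,1)),(b,S([772,366]),C(-1,1)),(b,S([20,237]),C(1,-1)),
(a,T([678,305]),H(1)),(a,T([658,468]),H(-1)),(b,S([190,123]),H(1)),(b,S([312,70]),H(-1)),
(a,T([406,221]),lambda th,d:[.036,d,.047])]
def P(p,l): 
    c,s=np.cos(p[2]),np.sin(p[2]); l=np.array(l); return np.array([p[0]+c*l[0]-s*l[1],p[1]+s*l[0]+c*l[1],l[2]])
def res(p): return np.concatenate([proj(d,P(p,g(p[3],p[4])))[0]-uv for d,uv,g in ob])
r=least_squares(res,[.55,-.05,.19,.1,.01],loss='soft_l1')
print(r.x.round(4)); print(res(r.x).reshape(-1,2).round(1))
print('hinge',P(r.x,[-.035,0,.045]),'bar',P(r.x,H(0)(r.x[3],0)),'head',P(r.x,[.07,r.x[4],.08]))
E
python3 fit.py
```

```text
[ 0.5525 -0.0468 -0.1921  0.1398  0.0093]
[[-0.5 -1. ]
 [ 0.3 -1. ]
 [ 0.2 -0. ]
 [-1.1 -0.7]
 [-0.3 -1.1]
 [ 1.2 -1.6]
 [-1.4 -2.2]
 [-0.   1.3]
 [-0.5 -1.7]
 [ 1.5 -0.6]
 [-1.3  0.4]
 [-0.1  1.2]]
hinge [ 0.51811419 -0.04016446  0.045     ] bar [ 0.48786587 -0.1956882   0.06730259] head [ 0.62295039 -0.05112278  0.08      ]
```

Fit residuals are about 1 px: board yaw is -0.192, leaf angle 0.14, arm extension about 9 mm. Next I move above the bar.

```bash
python3 -m handwheel '[{"gripper":0.06,"offset":[40,-27,0],"rotation":[0,0,0.08]},{"gripper":0.06,"offset":[90,-60,0],"rotation":[0,0,0.18]},{"gripper":0.06,"offset":[140,-95,0],"rotation":[0,0,0.28]},{"gripper":0.06,"offset":[190,-130,10],"rotation":[0,0,0.38]},{"gripper":0.06,"offset":[240,-165,25],"rotation":[0,0,0.48]},{"gripper":0.06,"offset":[290,-200,40],"rotation":[0,0,0.58]},{"gripper":0.06,"offset":[335,-230,55],"rotation":[0,0,0.58]},{"gripper":0.06,"offset":[377,-258,70],"rotation":[0,0,0.581]}]' 30
cat > tcp.py <<'E'
from h import *
# tool pose and vector to given board-frame TCP targets, in tool axes (mm)
p=[0.5525,-0.0468,-0.1921]; o=ctrl.get_obs(); M=R.from_rotvec(o['tool_rot'])
Bz=R.from_euler('z',p[2]); B=lambda l:Bz.apply(l)+[p[0],p[1],0]
print('t',o['t'],'board TCP mm',(Bz.inv().apply(o['tool_pos']-[p[0],p[1],0])*1e3).round(1),'tool axes in board',(Bz.inv()*M).as_matrix().round(3).tolist(),'F',Bz.inv().apply(o['contact_force']).round(1),'open',round(o['opening']*1e3,1),'grip',round(o['grip_force'],1))
E
python3 tcp.py
```

```text
t: 1.3
tool_pos: [0.4889, -0.1949, 0.1611]
tool_rot: [3.127, -0.301, 0.001]
contact_force: [0.1, -0.7, -0.4]
opening: 0.04
grip_force: 0.0
t 1.3 board TCP mm [ -34.2 -157.5  161.1] tool axes in board [[1.0, 0.0, 0.001], [0.0, -1.0, -0.0], [0.001, 0.0, -1.0]] F [ 0.2 -0.6 -0.4] open 40.0 grip 0.0
```

```bash
python3 -m handwheel '[{"gripper":0.06,"offset":[0,1,40],"rotation":[0,0,0]},{"gripper":0.06,"offset":[0,1,80],"rotation":[0,0,0]},{"gripper":0.06,"offset":[0,1,100],"rotation":[0,0,0]},{"gripper":0.06,"offset":[0,1,110],"rotation":[0,0,0]},{"gripper":0.06,"offset":[0,1,110],"rotation":[0,0,0]},{"gripper":1,"offset":[0,1,110],"rotation":[0,0,0]},{"gripper":1,"offset":[0,1,110],"rotation":[0,0,0]},{"gripper":1,"offset":[0,1,110],"rotation":[0,0,0]}]' 30
python3 tcp.py; python3 - <<'E'
from h import *
a=ctrl.get_image('top');b=ctrl.get_image('scene')
A=cv2.resize(a['image'][120:250,200:370],(680,520),interpolation=2)[:,:390]
Bm=cv2.resize(b['image'][130:260,140:240],(400,520),interpolation=2)
cv2.imwrite('pics/g2.png',np.hstack([cv2.resize(a['image'][120:250,265:365],(400,520)),Bm])[:,:,::-1])
E
```

```text
t: 2.3
tool_pos: [0.489, -0.1962, 0.0522]
tool_rot: [-3.124, 0.302, -0.005]
contact_force: [3.7, 6.4, -0.5]
opening: 0.0087
grip_force: 29.4
t 2.3 board TCP mm [ -33.8 -158.7   52.2] tool axes in board [[1.0, -0.001, 0.003], [-0.001, -1.0, 0.004], [0.003, -0.004, -1.0]] F [ 2.4  7.  -0.5] open 8.7 grip 29.4
```

View pics/g2.png

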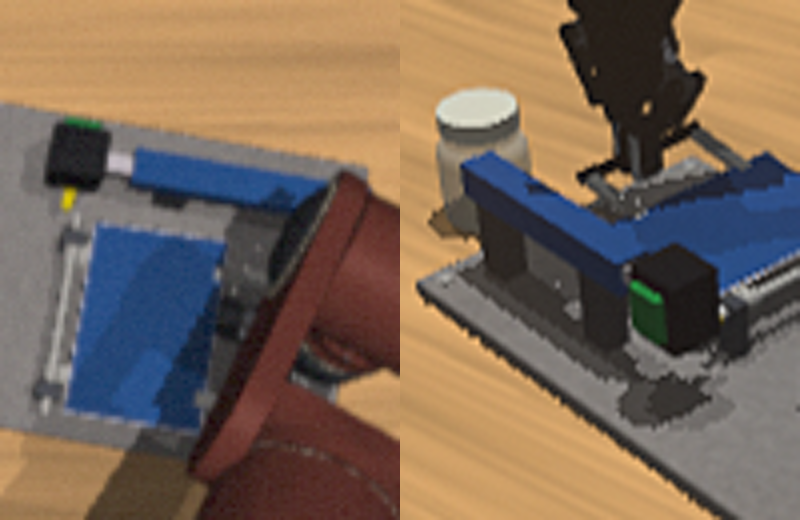

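The picture shows the fingers closed on the bar, between its stems, with a 29 N grip. I'll swing it round the hinge with the tool held vertical.

```bash
python3 -m handwheel '[{"gripper":1,"offset":[0,-7,-29],"rotation":[0,0,0]},{"gripper":1,"offset":[0,-19,-56.5],"rotation":[0,0,0]},{"gripper":1,"offset":[0,-36,-81],"rotation":[0,0,0]},{"gripper":1,"offset":[0,-58,-102],"rotation":[0,0,0]},{"gripper":1,"offset":[0,-82.5,-118.5],"rotation":[0,0,0]},{"gripper":1,"offset":[0,-110,-130],"rotation":[0,0,0]},{"gripper":1,"offset":[0,-139.5,-136.5],"rotation":[0,0,0]},{"gripper":1,"offset":[0,-169.5,-137],"rotation":[0,0,0]}]' 30
python3 tcp.py
```

```text
t: 3.4
tool_pos: [0.5209, -0.0316, 0.192]
tool_rot: [3.124, -0.302, 0.005]
contact_force: [-1.9, -1.6, 7.8]
opening: 0.0087
grip_force: 31.0
t 3.4 board TCP mm [-34.    8.9 192. ] tool axes in board [[1.0, -0.0, 0.003], [-0.0, -1.0, -0.003], [0.003, 0.003, -1.0]] F [-1.6 -2.   7.8] open 8.7 grip 31.0
```

```bash
python3 -m handwheel '[{"gripper":1,"offset":[0,-29.5,5],"rotation":[0,0,0]},{"gripper":1,"offset":[0,-57.5,15],"rotation":[0,0,0]},{"gripper":1,"offset":[0,-83.5,30.5],"rotation":[0,0,0]},{"gripper":1,"offset":[0,-106,50.5],"rotation":[0,0,0]},{"gripper":1,"offset":[0,-124,74],"rotation":[0,0,0]},{"gripper":1,"offset":[0,-137.5,100.5],"rotation":[0,0,0]},{"gripper":1,"offset":[0,-146,129.5],"rotation":[0,0,0]},{"gripper":1,"offset":[0,-149,159],"rotation":[0,0,0]}]' 30
python3 tcp.py
python3 -m handwheel '[{"gripper":1,"offset":[0,0,1],"rotation":[0,0,0]},{"gripper":1,"offset":[0,0,2],"rotation":[0,0,0]},{"gripper":1,"offset":[0,0,2],"rotation":[0,0,0]},{"gripper":1,"offset":[0,0,2],"rotation":[0,0,0]},{"gripper":1,"offset":[0,0,2],"rotation":[0,0,0]},{"gripper":1,"offset":[0,0,2],"rotation":[0,0,0]},{"gripper":1,"offset":[0,0,2],"rotation":[0,0,0]},{"gripper":1,"offset":[0,0,2],"rotation":[0,0,0]}]'
python3 tcp.py
```

```text
t: 4.4
tool_pos: [0.5496, 0.1164, 0.0302]
tool_rot: [-3.125, 0.3, -0.004]
contact_force: [-1.1, -0.7, 2.4]
opening: 0.0085
grip_force: 33.6
t 4.4 board TCP mm [-34.  159.7  30.2] tool axes in board [[1.0, 0.001, 0.002], [0.001, -1.0, 0.002], [0.002, -0.002, -1.0]] F [-0.9 -0.9  2.4] open 8.5 grip 33.6
t: 5.4
tool_pos: [0.5494, 0.1165, 0.0283]
tool_rot: [-3.123, 0.302, -0.003]
contact_force: [1.1, 5.3, -1.5]
opening: 0.0086
grip_force: 33.5
t 5.4 board TCP mm [-34.2 159.7  28.3] tool axes in board [[1.0, -0.001, 0.002], [-0.001, -1.0, 0.004], [0.002, -0.004, -1.0]] F [ 0.   5.4 -1.5] open 8.6 grip 33.5
```

```bash
python3 -m handwheel '[{"gripper":1,"offset":[0,0,1],"rotation":[0,0,0]},{"gripper":1,"offset":[0,0,2],"rotation":[0,0,0]},{"gripper":1,"offset":[0,0,3],"rotation":[0,0,0]},{"gripper":1,"offset":[0,0,4],"rotation":[0,0,0]},{"gripper":1,"offset":[0,0,4],"rotation":[0,0,0]},{"gripper":1,"offset":[0,0,4],"rotation":[0,0,0]},{"gripper":1,"offset":[0,0,4],"rotation":[0,0,0]},{"gripper":1,"offset":[0,0,4],"rotation":[0,0,0]}]'
python3 tcp.py
python3 - <<'E'
from h import *
b=ctrl.get_image('scene')
crop(b,140,110,340,260,4,'pics/s3.png')
E
```

```text
t: 6.4
tool_pos: [0.5496, 0.1164, 0.0268]
tool_rot: [-3.124, 0.302, -0.001]
contact_force: [-7.7, 5.1, 13.8]
opening: 0.0088
grip_force: 34.9
t 6.4 board TCP mm [-34.  159.7  26.8] tool axes in board [[1.0, -0.001, 0.001], [-0.001, -1.0, 0.003], [0.001, -0.003, -1.0]] F [-8.6  3.6 13.8] open 8.8 grip 34.9
```

View pics/s3.png

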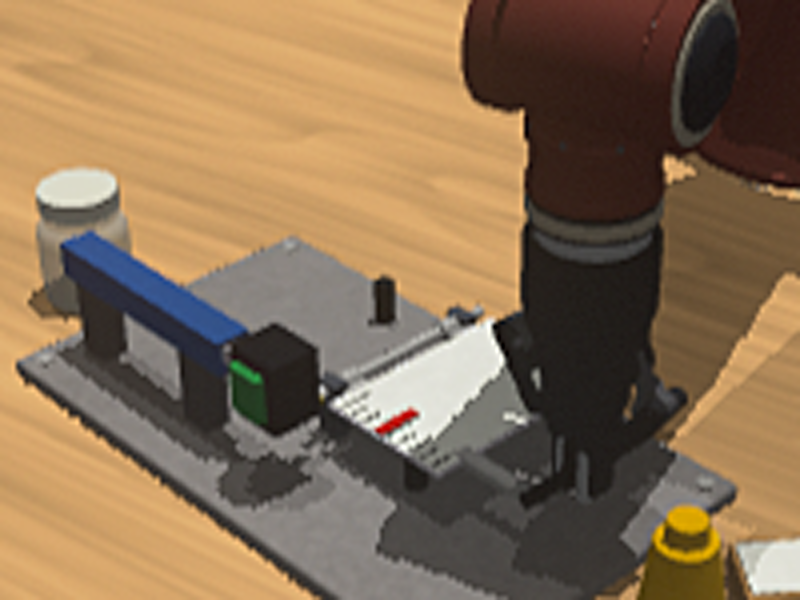

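The leaf lies on its rests, white face up, with the red mark near crop (397,422). The down-force rise to 14 N confirms it has seated. Now release and rise.

```bash
python3 -m handwheel '[{"gripper":1,"offset":[0,0,-2],"rotation":[0,0,0]},{"gripper":0.06,"offset":[0,0,-2],"rotation":[0,0,0]},{"gripper":0.06,"offset":[0,0,-2],"rotation":[0,0,0]},{"gripper":0.06,"offset":[0,0,-2],"rotation":[0,0,0]},{"gripper":0.06,"offset":[0,0,-25],"rotation":[0,0,0]},{"gripper":0.06,"offset":[0,0,-65],"rotation":[0,0,0]},{"gripper":0.06,"offset":[0,0,-115],"rotation":[0,0,0]},{"gripper":0.06,"offset":[0,0,-160],"rotation":[0,0,0]}]'
python3 tcp.py; python3 - <<'E'
from station import ctrl
print(ctrl.get_obs()['q'].round(2))
from h import *
b=ctrl.get_image('scene');a=ctrl.get_image('top')
m=cv2.resize(b['image'][160:250,190:290],(600,540),interpolation=2)
cv2.imwrite('pics/s4.png',m[:,:,::-1])
E
```

```text
t: 7.45
tool_pos: [0.5486, 0.1147, 0.1849]
tool_rot: [3.127, -0.302, 0.001]
contact_force: [0.0, -0.1, 0.4]
opening: 0.0402
grip_force: 0.0
t 7.45 board TCP mm [-34.6 157.8 184.9] tool axes in board [[1.0, -0.0, 0.0], [-0.0, -1.0, -0.0], [0.0, 0.0, -1.0]] F [ 0.  -0.1  0.4] open 40.2 grip 0.0
[ 0.07 -0.07  1.81 -0.    1.4   1.84]
```

View pics/s4.png

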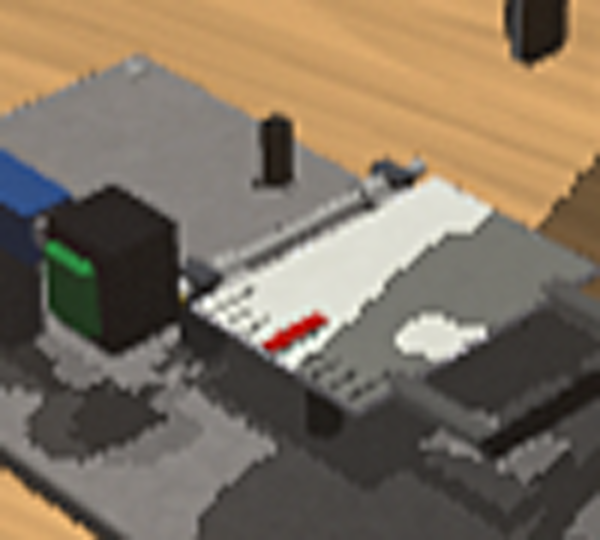

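The leaf is flat with its white side up. The red mark's inner (edge) end is at crop (268,347), and the pointer is a yellow spot near (184,292). Next I move over the head while turning 90°.

```bash
python3 -m handwheel '[{"gripper":-0.65,"offset":[13,18,0],"rotation":[0,0,-0.18]},{"gripper":-0.65,"offset":[26,37,0],"rotation":[0,0,-0.36]},{"gripper":-0.65,"offset":[40,55,0],"rotation":[0,0,-0.54]},{"gripper":-0.65,"offset":[53,74,0],"rotation":[0,0,-0.72]},{"gripper":-0.65,"offset":[66,92,0],"rotation":[0,0,-0.90]},{"gripper":-0.65,"offset":[80,111,10],"rotation":[0,0,-1.08]},{"gripper":-0.65,"offset":[93,130,20],"rotation":[0,0,-1.26]},{"gripper":-0.65,"offset":[105.5,149,30],"rotation":[0,0,-1.44]}]' 20
python3 tcp.py
python3 - <<'E'
from h import *
b=ctrl.get_image('scene');a=ctrl.get_image('top')
Bz=R.from_euler('z',-.1921)
toB=lambda W:(Bz.inv().apply(W-np.array([.5525,-.0468,0]))*1e3).round(1)
def blobs(d,lo,hi,z,roi):
    x0,y0,x1,y1=roi; hsv=cv2.cvtColor(d['image'][y0:y1,x0:x1],cv2.COLOR_RGB2HSV)
    m=cv2.inRange(hsv,lo,hi); ys,xs=np.nonzero(m)
    if len(xs)==0: print('none'); return
    W=toB(unproj(d,np.c_[xs+x0,ys+y0],z)); print(len(xs),'mean',W.mean(0).round(1),'min',W.min(0),'max',W.max(0))
for n,d,roi in(('s',b,(190,160,290,250)),('t',a,(200,130,360,245))):
    print(n,'red');blobs(d,(0,150,90),(8,255,255),.047,roi);blobs(d,(172,150,90),(180,255,255),.047,roi)
    print('yel');blobs(d,(20,150,120),(35,255,255),.047,roi)
m=cv2.resize(a['image'][130:230,230:330],(500,500),interpolation=2)
m2=cv2.resize(b['image'][150:250,180:240],(300,500),interpolation=2)
cv2.imwrite('pics/m5.png',np.hstack([m,m2])[:,:,::-1])
E
```

```text
t: 8.55
tool_pos: [0.6234, -0.0522, 0.1517]
tool_rot: [-2.544, -1.842, 0.002]
contact_force: [-0.8, 0.1, 0.1]
opening: 0.0705
grip_force: 0.0
t 8.55 board TCP mm [ 70.7   8.2 151.7] tool axes in board [[0.125, 0.992, -0.002], [0.992, -0.125, -0.0], [-0.0, -0.002, -1.0]] F [-0.8 -0.1  0.1] open 70.5 grip 0.0
s red
20 mean [18.5 56.3 47. ] min [ 5.5 52.2 47. ] max [31.8 59.8 47. ]
none
yel
none
t red
374 mean [  5.1 -25.   47. ] min [-166.5 -111.5   47. ] max [183.1  73.6  47. ]
none
yel
none
```

View pics/m5.png

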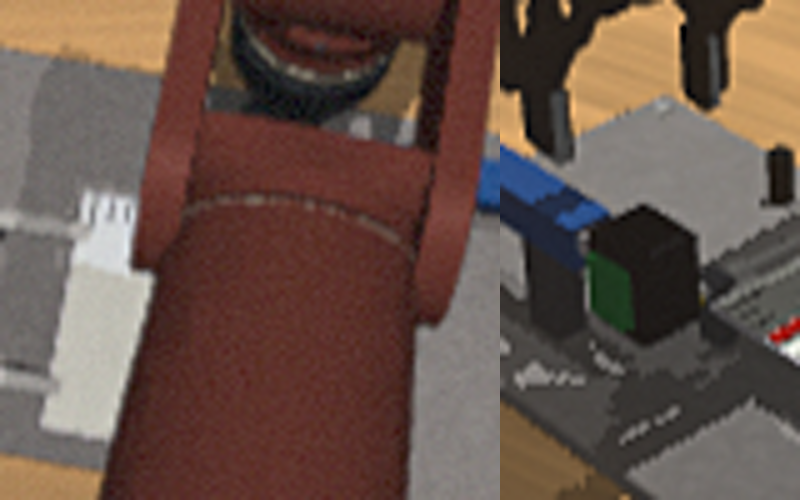

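The mark shows in the scene view at board y ≈ 56 mm. I'll cross-check the scene calibration locally against the leaf and head corners in s4.

```bash
python3 - <<'E'
from h import *
b=ctrl.get_image('scene')
Bz=R.from_euler('z',-.1921)
for n,l in dict(leafcorner=[.035,.11,.047],leafcorner2=[-.105,.11,.047],mark56=[.035,.056,.047],mark60=[.035,.060,.047],markin=[.005,.056,.047],tip5=[.036,.005,.047],tip9=[.036,.009,.047],tip13=[.036,.013,.047],headtop_pp=[.088,.029,.105],headtop_mp=[.052,.029,.105],headtop_pm=[.088,-.011,.105],headbot_pp=[.088,.029,.055],headbot_mp=[.052,.029,.055],
  cornermm=[-.12,-.21,.012]).items():
    p=proj(b,Bz.apply(l)+[.5525,-.0468,0])[0]; print(n,((p-[190,160]+.417)*6).round(0))
E
```

```text
leafcorner [356. 409.]
leafcorner2 [603. 265.]
mark56 [262. 349.]
mark60 [269. 353.]
markin [318. 318.]
tip5 [177. 296.]
tip9 [183. 300.]
tip13 [189. 305.]
headtop_pp [105. 253.]
headtop_mp [178. 216.]
headtop_pm [ 40. 211.]
headbot_pp [113. 359.]
headbot_mp [184. 321.]
cornermm [140.  47.]
```

Leaf and head corners project within about 0.5 px, so arm ≈ 9 mm and mark ≈ 57 mm. Now descend, then squeeze.

```bash
python3 -m handwheel '[{"gripper":-0.65,"offset":[1,0,10],"rotation":[0,0,-0.127]},{"gripper":-0.65,"offset":[1,0,40],"rotation":[0,0,-0.127]},{"gripper":-0.65,"offset":[1,0,70],"rotation":[0,0,-0.127]},{"gripper":-0.65,"offset":[1,0,85],"rotation":[0,0,-0.127]},{"gripper":-0.65,"offset":[1,0,93],"rotation":[0,0,-0.127]},{"gripper":-0.65,"offset":[1,0,93],"rotation":[0,0,-0.127]},{"gripper":-0.65,"offset":[1,0,93],"rotation":[0,0,-0.127]},{"gripper":-0.65,"offset":[1,0,93],"rotation":[0,0,-0.127]}]' 30
python3 tcp.py
python3 -m handwheel '[{"gripper":-0.3,"offset":[0,0,0],"rotation":[0,0,0]},{"gripper":-0.1,"offset":[0,0,0],"rotation":[0,0,0]},{"gripper":0.0,"offset":[0,0,0],"rotation":[0,0,0]},{"gripper":1,"offset":[0,0,0],"rotation":[0,0,0]},{"gripper":1,"offset":[0,0,0],"rotation":[0,0,0]},{"gripper":1,"offset":[0,0,0],"rotation":[0,0,0]},{"gripper":1,"offset":[0,0,0],"rotation":[0,0,0]},{"gripper":1,"offset":[0,0,0],"rotation":[0,0,0]}]' 30
python3 tcp.py
```

```text
t: 9.7
tool_pos: [0.6248, -0.0507, 0.0615]
tool_rot: [2.427, 1.992, 0.002]
contact_force: [0.4, -0.7, -0.1]
opening: 0.0708
grip_force: 0.0
t 9.7 board TCP mm [71.7 10.  61.5] tool axes in board [[0.004, 1.0, 0.002], [1.0, -0.004, 0.0], [0.0, 0.002, -1.0]] F [ 0.5 -0.6 -0.1] open 70.8 grip 0.0
t: 10.7
tool_pos: [0.6229, -0.0504, 0.0614]
tool_rot: [-2.426, -1.993, 0.004]
contact_force: [-8.4, -0.1, 8.4]
opening: 0.0375
grip_force: 31.5
t 10.7 board TCP mm [69.8  9.9 61.4] tool axes in board [[0.003, 1.0, -0.003], [1.0, -0.003, -0.001], [-0.001, -0.003, -1.0]] F [-8.2 -1.7  8.4] open 37.5 grip 31.5
```

The opening reads 37.5 mm, so the button is in. I'll recentre 2 mm and make a small trial draw, watching the y force.

```bash
python3 -m handwheel '[{"gripper":1,"offset":[0,-1,0],"rotation":[0,0,0]},{"gripper":1,"offset":[0,-2,0],"rotation":[0,0,0]},{"gripper":1,"offset":[1,-2,0],"rotation":[0,0,0]},{"gripper":1,"offset":[2,-2,0],"rotation":[0,0,0]},{"gripper":1,"offset":[3,-2,0],"rotation":[0,0,0]},{"gripper":1,"offset":[4,-2,0],"rotation":[0,0,0]},{"gripper":1,"offset":[4,-2,0],"rotation":[0,0,0]},{"gripper":1,"offset":[4,-2,0],"rotation":[0,0,0]}]'
python3 tcp.py
```

```text
t: 11.7
tool_pos: [0.6237, -0.0465, 0.0615]
tool_rot: [2.427, 1.993, 0.001]
contact_force: [-0.6, -1.1, 5.6]
opening: 0.0375
grip_force: 30.9
t 11.7 board TCP mm [69.8 13.9 61.5] tool axes in board [[0.004, 1.0, 0.002], [1.0, -0.004, -0.0], [-0.0, 0.002, -1.0]] F [-0.4 -1.2  5.6] open 37.5 grip 30.9
```

Free: only about 1 N. Drawing on 38 mm, then a look.

```bash
python3 -m handwheel '[{"gripper":1,"offset":[4,0,0],"rotation":[0,0,0]},{"gripper":1,"offset":[10,0,0],"rotation":[0,0,0]},{"gripper":1,"offset":[17,0,0],"rotation":[0,0,0]},{"gripper":1,"offset":[24,0,0],"rotation":[0,0,0]},{"gripper":1,"offset":[31,0,0],"rotation":[0,0,0]},{"gripper":1,"offset":[36,0,0],"rotation":[0,0,0]},{"gripper":1,"offset":[38,0,0],"rotation":[0,0,0]},{"gripper":1,"offset":[38,0,0],"rotation":[0,0,0]}]'
python3 tcp.py
python3 - <<'E'
from h import *
b=ctrl.get_image('scene')
crop(b,200,180,260,240,10,'pics/s6.png')
Bz=R.from_euler('z',-.1921)
for n,l in dict(leafcorner=[.035,.11,.047],mark54=[.035,.053,.047],mark57=[.035,.057,.047],mark61=[.035,.061,.047],markin=[.005,.057,.047],tip49=[.036,.049,.047],tip52=[.036,.052,.047],tip55=[.036,.055,.047]).items():
    p=proj(b,Bz.apply(l)+[.5525,-.0468,0])[0]; print(n,((p-[200,180]+.45)*10).round(0))
E
```

```text
t: 12.7
tool_pos: [0.6309, -0.009, 0.0615]
tool_rot: [2.427, 1.993, 0.001]
contact_force: [-0.4, -0.9, 5.8]
opening: 0.0376
grip_force: 31.3
t 12.7 board TCP mm [69.7 52.1 61.5] tool axes in board [[0.003, 1.0, 0.001], [1.0, -0.003, -0.0], [-0.0, 0.001, -1.0]] F [-0.2 -1.   5.8] open 37.6 grip 31.3
leafcorner [494. 483.]
mark54 [329. 377.]
mark57 [340. 384.]
mark61 [352. 391.]
markin [434. 332.]
tip49 [315. 371.]
tip52 [323. 377.]
tip55 [332. 382.]
```

View pics/s6.png

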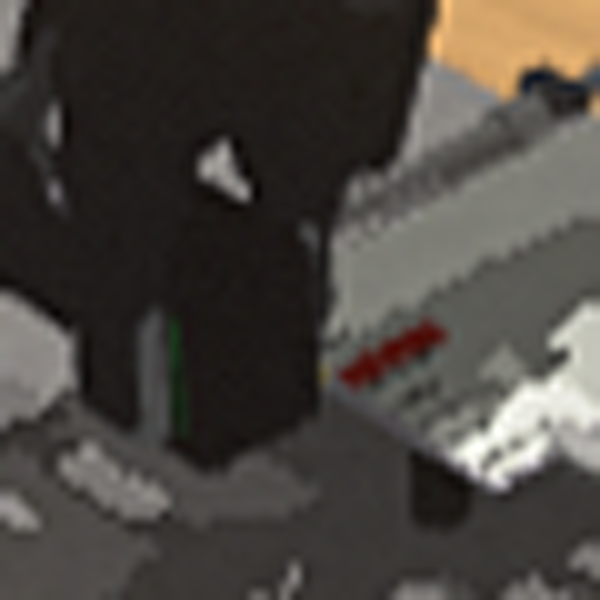

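The yellow tip is at crop (323,370). The red mark's edge end is at about (342,380), so the pointer is still a few mm short. Now subpixel centroids.

```bash
cat > cen.py <<'E'
from h import *
Bz=R.from_euler('z',-.1921); toB=lambda W:(Bz.inv().apply(W-np.array([.5525,-.0468,0]))*1e3)
b=ctrl.get_image('scene'); I=np.mean([ctrl.get_image('scene')['image'].astype(float) for _ in range(4)],0)
x0,y0,x1,y1=222,205,252,225; J=I[y0:y1,x0:x1]
X,Y=np.meshgrid(np.arange(x0,x1),np.arange(y0,y1))
r=np.clip(J[...,0]-J[...,1:].max(2)-12,0,None); yl=np.clip(np.minimum(J[...,0],J[...,1])-J[...,2]-15,0,None)
red=r*(J[...,1]<.45*J[...,0]+5); yl=yl*(X<238)*(Y>212)*(J[...,1]>.55*J[...,0])
for n,w in(('red',red),('yel',yl)):
    c=np.array([(X*w).sum(),(Y*w).sum()])/w.sum(); print(n,c.round(2),'board',toB(unproj(b,c,.047)).round(1),'sum',w.sum().round())
for n,w in(('red',red),('yel',yl)): 
    print(n); [print(y0+i,[(int(x0+j),int(w[i,j])) for j in range(x1-x0) if w[i,j]>0]) for i in range(len(w)) if w[i].any()]
E
python3 cen.py
```

```text
red [238.48 214.92] board [[18.5 56.1 47. ]] sum 961.0
yel [232.   216.88] board [[34.9 51.2 47. ]] sum 21.0
red
212 [(242, 29)]
213 [(240, 30), (241, 50), (242, 50), (243, 50)]
214 [(238, 30), (239, 50), (240, 48), (241, 47), (242, 32)]
215 [(236, 29), (237, 28), (238, 49), (239, 46), (240, 31)]
216 [(235, 31), (236, 49), (237, 47), (238, 32)]
217 [(234, 41), (235, 51), (236, 43), (237, 33)]
218 [(235, 27)]
yel
216 [(232, 2)]
217 [(232, 18)]
```

Pointer y is 51.2 (51.5 by odometry) and the mark is at 56.1, so I draw 4.8 mm more.

```bash
python3 -m handwheel '[{"gripper":1,"offset":[1,0,0],"rotation":[0,0,0]},{"gripper":1,"offset":[2,0,0],"rotation":[0,0,0]},{"gripper":1,"offset":[3,0,0],"rotation":[0,0,0]},{"gripper":1,"offset":[4,0,0],"rotation":[0,0,0]},{"gripper":1,"offset":[4.8,0,0],"rotation":[0,0,0]},{"gripper":1,"offset":[4.8,0,0],"rotation":[0,0,0]},{"gripper":1,"offset":[4.8,0,0],"rotation":[0,0,0]},{"gripper":1,"offset":[4.8,0,0],"rotation":[0,0,0]}]'
python3 tcp.py; python3 cen.py; python3 - <<'E'
from h import *
crop(ctrl.get_image('scene'),210,190,260,230,14,'pics/s7.png')
E
```

```text
t: 14.0
tool_pos: [0.6318, -0.0046, 0.0615]
tool_rot: [2.427, 1.993, 0.0]
contact_force: [-1.8, -2.4, 7.4]
opening: 0.0377
grip_force: 31.5
t 14.0 board TCP mm [69.7 56.6 61.5] tool axes in board [[0.004, 1.0, 0.001], [1.0, -0.004, -0.001], [-0.001, 0.001, -1.0]] F [-1.3 -2.7  7.4] open 37.7 grip 31.5
red [238.48 214.92] board [[18.5 56.1 47. ]] sum 967.0
yel [233.  217.5] board [[34.8 54.7 47. ]] sum 28.0
red
212 [(242, 30)]
213 [(240, 30), (241, 51), (242, 50), (243, 49)]
214 [(238, 30), (239, 51), (240, 48), (241, 47), (242, 33)]
215 [(236, 30), (237, 28), (238, 49), (239, 48), (240, 30)]
216 [(235, 30), (236, 50), (237, 47), (238, 32)]
217 [(234, 41), (235, 52), (236, 43), (237, 33)]
218 [(235, 27)]
yel
217 [(233, 14)]
218 [(233, 13)]
```

View pics/s7.png

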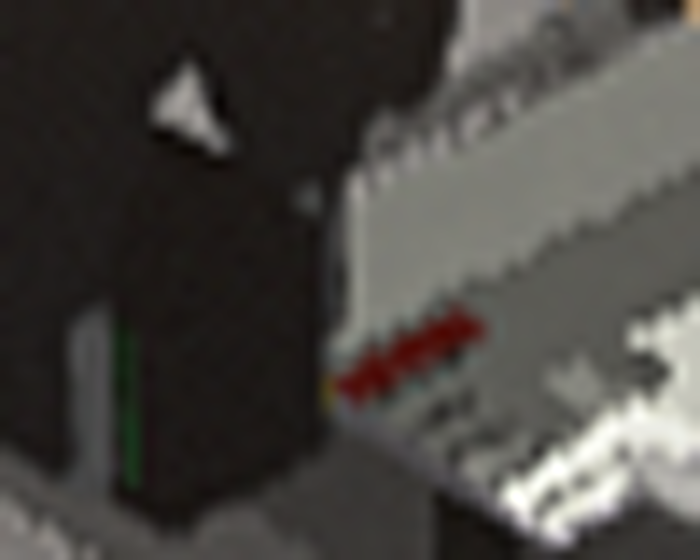

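Yellow now sits at crop (328,395), almost exactly on the mark's axis extended. I'll cross-check the starting extension from the pointer in the first top picture.

```bash
python3 - <<'E'
from h import *
Bz=R.from_euler('z',-.1921); toB=lambda W:(Bz.inv().apply(W-np.array([.5525,-.0468,0]))*1e3)
a=ctrl.get_image('top'); J=cv2.imread('pics/top0.png')[:,:,::-1].astype(float)
x0,y0,x1,y1=274,162,292,178; K=J[y0:y1,x0:x1]; X,Y=np.meshgrid(np.arange(x0,x1),np.arange(y0,y1))
w=np.clip(np.minimum(K[...,0],K[...,1])-K[...,2]-25,0,None)
c=np.array([(X*w).sum(),(Y*w).sum()])/w.sum(); print(c,toB(unproj(a,c,.047)),w.sum())
for i in range(len(w)):
    if w[i].any(): print(y0+i,[(int(x0+j),int(w[i,j])) for j in range(x1-x0) if w[i,j]>0])
# head top + whole dark head & leaf hinge-side check: board corners refit in top only
def P(p,l):
    c,s=np.cos(p[2]),np.sin(p[2]);return [p[0]+c*l[0]-s*l[1],p[1]+s*l[0]+c*l[1],.012]
T=lambda p:np.array(p)/4.7-.5+.5/4.7+[195,125]
C=[([116,60],(1,1)),([763,175],(1,-1)),([710,546],(-1,-1)),([44,428],(-1,1))]
r=least_squares(lambda p:np.concatenate([proj(a,P(p,(s[0]*.12,s[1]*.21)))[0]-T(u) for u,s in C]),[.55,-.05,-.19])
print(r.x,np.abs(r.fun).max()); q=r.x
print('in top-only frame',R.from_euler('z',-q[2]).apply(unproj(a,c,.047)-[q[0],q[1],0])*1e3)
E
```

```text
[281.62478083 169.24547049] [[46.61615612  8.76691347 47.        ]] 1711.0
167 [(281, 58), (282, 89), (283, 65)]
168 [(281, 110), (282, 148), (283, 92)]
169 [(280, 15), (281, 152), (282, 162), (283, 69)]
170 [(280, 45), (281, 155), (282, 159), (283, 23)]
171 [(280, 48), (281, 142), (282, 105)]
172 [(281, 58), (282, 16)]
[ 0.55047011 -0.04760289 -0.19046879] 0.7909011027302881
in top-only frame [[48.47157815  9.86352744 47.        ]]
```

All estimates put the pointer about 0.4 mm short. A last 0.5 mm nudge, then I check stability and hand in.

```bash
python3 -m handwheel '[{"gripper":1,"offset":[0.5,0,0],"rotation":[0,0,0]},{"gripper":1,"offset":[0.5,0,0],"rotation":[0,0,0]},{"gripper":1,"offset":[0.5,0,0],"rotation":[0,0,0]},{"gripper":1,"offset":[0.5,0,0],"rotation":[0,0,0]},{"gripper":1,"offset":[0.5,0,0],"rotation":[0,0,0]},{"gripper":1,"offset":[0.5,0,0],"rotation":[0,0,0]},{"gripper":1,"offset":[0.5,0,0],"rotation":[0,0,0]},{"gripper":1,"offset":[0.5,0,0],"rotation":[0,0,0]}]'
python3 tcp.py; python3 cen.py|head -2; python3 -c "
from station import ctrl; print(ctrl.finish_job())"
```

```text
t: 15.35
tool_pos: [0.6318, -0.0042, 0.0615]
tool_rot: [2.427, 1.993, 0.0]
contact_force: [-2.1, -1.9, 6.9]
opening: 0.0376
grip_force: 31.5
t 15.35 board TCP mm [69.7 57.  61.5] tool axes in board [[0.004, 1.0, 0.001], [1.0, -0.004, -0.001], [-0.001, 0.001, -1.0]] F [-1.7 -2.3  6.9] open 37.6 grip 31.5
red [238.48 214.92] board [[18.5 56.1 47. ]] sum 965.0
yel [233. 218.] board [[36.2 56.2 47. ]] sum 10.0
the job is handed in; nothing more can be done
None
```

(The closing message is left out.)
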